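# Open the sprung lid of the wider cuvette reader

## Task

With the fingertips, press down the release tab at the front of the wider of the two cuvette readers so that its lid springs up by itself, then push that lid from its front edge or underside all the way back until it stays fully open. Do not grasp the lid or anything else; leave the narrower reader shut and its tab unpressed, leave the timer, test plate and bottles where they are, and finish with the hand clear.

Things in the scene. Friction and masses are not known exactly. Their poses are not given: they have to be found in the camera images.
- wide: the wider of two white cuvette readers, fixed to the worktop: case 130 mm wide (its y) and 120 mm deep (its x), deck 55 mm high, shut lid's top 70 mm high; origin at the centre of its underside, z up, its -x side is the front with the release tab. The lid covers the whole case; hinge line along its y at x = +50 mm, z = 62 mm; a small catch stands in front of the shut lid's middle up to z = 66 mm; front face at x = -60 mm, tab out to x = -108 mm
- wide_lid (a joint): hinged lid of the wider reader: 0 = shut, grows as the free front edge swings up and back; on release it springs up to about 0.48 rad and waits there, needs well under 1 N at its edge to push on, past about 1.6 rad it tips back under its own weight to the stop at 1.83 rad and stays
- wide_lid_edge (a point): middle of the free front edge of the wider reader's lid (lid 126 mm wide, 11 mm thick), 105 mm from the hinge line along the lid; turns with the lid, its y axis runs along the edge. A grey panel, raised 2 mm, covers most of the lid's upper face from 4 mm behind the edge; it need not be touched, and must not be once the lid has sprung up (that would be pinching the lid)
- wide_tab (a joint): rocking release tab of the wider reader: 0 = at rest, grows as its outer end goes down; the lid is let go at about 0.17 rad (about 5 mm down at the pad point), stop at 0.30 rad (8 mm down); the force at the pad point is 1 N at first and 4 N at the stop, it springs back when left
- wide_tab_pad (a point): on top of the wider reader's release tab, a ribbed grey pad 24 mm wide that sticks out 43 mm from the front face below the lid; the point lies in the middle of the width, 30 mm out from the front face, 48 mm above the worktop; press straight down here
- narrow: the narrower of two white cuvette readers, fixed to the worktop: case 74 mm wide (its y) and 120 mm deep (its x), deck 55 mm high, shut lid's top 70 mm high; origin at the centre of its underside, z up, its -x side is the front with the release tab. The lid covers the whole case; hinge line along its y at x = +50 mm, z = 62 mm; a small catch stands in front of the shut lid's middle up to z = 66 mm; front face at x = -60 mm, tab out to x = -108 mm
- narrow_lid (a joint): hinged lid of the narrower reader: 0 = shut, grows as the free front edge swings up and back; on release it springs up to about 0.48 rad and waits there, needs well under 1 N at its edge to push on, past about 1.6 rad it tips back under its own weight to the stop at 1.83 rad and stays
- narrow_lid_edge (a point): middle of the free front edge of the narrower reader's lid (lid 70 mm wide, 11 mm thick), 105 mm from the hinge line along the lid; turns with the lid, its y axis runs along the edge. A grey panel, raised 2 mm, covers most of the lid's upper face from 4 mm behind the edge; it need not be touched, and must not be once the lid has sprung up (that would be pinching the lid)
- narrow_tab (a joint): rocking release tab of the narrower reader: 0 = at rest, grows as its outer end goes down; the lid is let go at about 0.17 rad (about 5 mm down at the pad point), stop at 0.30 rad (8 mm down); the force at the pad point is 1 N at first and 4 N at the stop, it springs back when left
- narrow_tab_pad (a point): on top of the narrower reader's release tab, a ribbed grey pad 24 mm wide that sticks out 43 mm from the front face below the lid; the point lies in the middle of the width, 30 mm out from the front face, 48 mm above the worktop; press straight down here
- timer: white bench timer, 60 x 66 x 19 mm, lying flat beside the wider reader; loose, origin at its underside; to be left alone
- test_plate: white test plate with small windows, 67 x 52 x 5 mm, lying flat beside the narrower reader; loose, origin at its underside; to be left alone
- dropper_a: small white dropper bottle with a blue cap, 27 mm across, 66 mm high; loose, origin at its underside; to be left alone
- dropper_b: small white dropper bottle with a red cap, 27 mm across, 66 mm high, between the readers; loose, origin at its underside; to be left alone
- wash_bottle: white bottle with a green cap, 54 mm across, 118 mm high; loose, origin at its underside; to be left alone

How it is judged:
On the way, in this order (a step that is already met when the one before it is completed fails the run):
1. the wider reader's release tab is pressed down by the fingers, its lid not yet lifted (value of joint wide_tab above 0.08 rad and contact force between the fingers and wide_tab above 0.3 N and value of joint wide_lid below 0.3 rad).
2. its lid has sprung up by itself, untouched (value of joint wide_lid between 0.35 and 0.7 rad and contact force between each of the arm, the fingers and wide_lid below 0.1 N), for 0.1 s.
3. the lid is pushed back past upright (value of joint wide_lid above 1.6 rad).
At the end, for the whole second after the job is handed in: the wider reader's lid rests fully open (joint above 1.72 rad of 1.83), its tab is back up (below 0.05 rad), the narrower reader is shut (lid and tab below 0.05 rad), and no loose thing lies more than 30 mm from where it started (value of joint wide_lid above 1.72 rad and velocity of joint wide_lid below 0.1 rad/s and value of joint each of wide_tab, narrow_lid, narrow_tab below 0.05 rad and distance of each of timer, test_plate, dropper_a, dropper_b, wash_bottle from where it was at the start of the episode below 0.03 m); the robot touches nothing.
It fails at once if the raised lid is pinched (the fingers bear on the raised grey panel of its upper face while it is being opened) (value of joint wide_lid above 0.65 rad and contact force between the fingers and wide_lid_c1 above 1 N).
It fails at once if the narrower reader's tab is pressed or its lid opened (value of joint any of narrow_tab, narrow_lid above 0.1 rad).
It fails at once if a loose bystander is pushed away, lifted or carried (more than 30 mm) (distance of any of timer, test_plate, dropper_a, dropper_b, wash_bottle from where it was at the start of the episode above 0.03 m).
It also fails if it takes over 51 s, if anything falls off the work surface, if the arm or the gripper's body presses on something with over 40 N, if the wrist force passes 120 N, or if a joint passes its speed limit or range.

## Robot

A 6-joint arm with a two-finger parallel gripper is mounted at the origin on a cart in front of the work surface, level with it; the furniture and walls round the work are solid. World frame = base frame: x ahead of the robot, y to its left, z up, the work surface at z = 0. Lengths are in m, angles in rad, forces in N, time in s.
With the tool pointing down it reaches from about 0.375 to 0.925 m from the base axis. Payload 5.7 kg.
Tool frame: the origin (TCP) lies midway between the tips of the shut fingers; the grasp point (between the pads) lies 19 mm behind it; z points along the fingers, y is the direction in which the jaws open and shut (so a half turn about z gives the same grasp; the last joint's range is limited). The gripper opens to 85 mm and grips with 20 to 120 N. Pads are 22 mm wide; open, the fingers measure 114 mm over their backs; the gripper's body (76 mm by 85 mm) begins 54 mm behind the grasp point. The pads swing forward as they close: fully open they stand 13 mm farther back than shut.
Start: joints at [-1.31, 0.359, 1.51, -0, 1.272, -0.115], TCP at [0.22, -0.558, 0.231] pointing down, gripper open.
Joint ranges: [-2.97, 2.97], [-1.01, 2.36], [0.21, 2.38], [-0.96, 4.11], [0.2, 2.71], [-2.98, 2.98]. Speed limits (rad/s): [2.39, 2.39, 3.14, 3.14, 3.14, 3.14].

## Interface

Orientations are given as a unit quaternion [x, y, z, w].
In Python, from cell import bot gives the robot as it stands.
- The arm moves only by the tool send_rows, never from a script. Its argument "commands" is a list of rows, each a list of 3 entries, a list of its own where there are three numbers: the gripper command: -1 is shut, 1 is fully open, values between are in proportion, then the shift along the tool's x, y, z as a fraction of full scale, then the turn, a rotation vector about the tool's x, y, z as a fraction of full scale. A call has 1 to 20 rows; each row is the pose to reach, as a shift and turn from the pose commanded when the call began, along the tool's axes at that moment; what a row does not reach only later rows make up. Full scale, the value 1, is 0.3 m for a shift and 45 degrees for a turn. A row lasts 1/12 s, in which the tool goes at most 41.7 mm and 7.16 degrees, less where a joint would pass 70% of its speed; a pose out of reach is approached as far as the arm can. A call with a number of a shift or a turn outside -1 to 1 is refused whole. A call with a gripper value outside its range is refused whole. The fingers move at their own pace and stop on an object; "force" is the grip in N (left out, the last holds). Time passes only in rows, so rows that repeat a pose let the fingers close. It gives the time, the measured TCP pose, the force and the opening at its end, in the units of the state.
- bot.get_obs(): the state, without advancing time (a new reading comes with each control period).
- bot.get_image(name): name is "scene" or "top" or "wrist"; returns a dict with "color" (400x640x3 uint8, blue, green, red), "range_z" (400x640 float32, m along the optical axis (not along the pixel's ray), 0 where there is no reading), "K" (3x3 intrinsics, pixels), "k1" (the pictures are not rectified: a ray, as slopes to the right and down, at radius r is drawn at 1 + k1 r^2 times it, then the intrinsics apply), "position" and "orientation" of the camera in the world. Camera axes: x right, y down, z forward; pixel columns grow to the right and rows downward; lengths in m; the calibration is good to about 2 mm. A picture is of the moment at which its call begins.
- bot.hand_in(): hands the job in, once; it reports no verdict.
The state is a dict: "t": time; "joint_pos": joint angles; "dq": joint speeds; "tau": joint torques, N m; "ee_pos": TCP position; "tool_rot": TCP orientation; "ft_force": force on the tool from outside, world axes, zero at the start; "ft_torque": the same for the moment, N m; "gripper_width": finger opening in m.
Only numpy, scipy, OpenCV 4.12 (cv2) and the standard library are available. Lean on these libraries where they do the work, as an engineer would, in place of code of your own. Each camera call takes 0.05 s, during which the arm holds its last target.

## Working session

There is one attempt and no reset: what is moved stays moved. The work goes in short steps, Python scripts to look and compute and a tool call to move; the robot and the scene stay as the last step left them, time stands still between calls to the robot, and variables do not carry over. Pictures are saved under pics/ and viewed, and the job is handed in when it is done.

Besides the shell and the picture viewer there is one more tool, called after ">>>" as name(argument=value, ...), one argument or row to a line, values as JSON. send_rows: Moves the arm, as the interface text tells. Shift numbers are shares of 0.3 m and turn numbers shares of 45 degrees, none past 1 either way. Its arguments: {"type":"object","properties":{"commands":{"type":"array","items":{"type":"array"}},"force":{"type":"number"}},"required":["commands"]}

```bash
mkdir -p pics; ls
cat > h.py <<'E'
import numpy as np, cv2
from scipy.spatial.transform import Rotation as R
def snap(bot,name,fn):
    im=bot.get_image(name); np.savez('pics/'+fn+'.npz',**{k:np.array(v) for k,v in im.items()}); cv2.imwrite('pics/'+fn+'.png',im['color']); return im
def load(fn): return dict(np.load('pics/'+fn+'.npz'))
def pt(im,u,v,win=1):
    K=im['K'];k1=float(im['k1'])
    D=np.array([k1,0,0,0,0],float)
    n=cv2.undistortPoints(np.array([[[u,v]]],float),K,D)[0,0]
    p=im['range_z'][int(v)-win:int(v)+win+1,int(u)-win:int(u)+win+1]; p=p[p>0]
    z=np.median(p)
    return R.from_quat(im['orientation']).apply(np.array([n[0]*z,n[1]*z,z]))+im['position']
def cloud(im):
    K=im['K'];k1=float(im['k1']);h,w=im['range_z'].shape
    uu,vv=np.meshgrid(np.arange(w),np.arange(h))
    n=cv2.undistortPoints(np.stack([uu,vv],-1).reshape(-1,1,2).astype(float),K,np.array([k1,0,0,0,0.]))[:,0]
    z=im['range_z'].ravel()
    P=np.c_[n*z[:,None],z]
    P=R.from_quat(im['orientation']).apply(P)+im['position']
    P[z==0]=np.nan
    return P.reshape(h,w,3)
def proj(im,p):
    c=R.from_quat(im['orientation']).inv().apply(np.array(p)-im['position'])
    n=c[:2]/c[2]; r2=n@n; n=n*(1+float(im['k1'])*r2); K=im['K']
    return K[0,0]*n[0]+K[0,2],K[1,1]*n[1]+K[1,2]
E
python3 - <<'E'
from cell import bot
from h import *
for n in ['scene','top','wrist']:
    im=snap(bot,n,n+'0'); print(n,im['position'],im['orientation'],im['k1'],im['K'])
print(bot.get_obs())
E
```

```text
pics
scene [-0.05566027  0.93940454  0.6135929 ] [-0.21214291  0.81958121 -0.51722954  0.12552141] 0.02881489386107697 [[395.37054533   0.         319.35044266]
 [  0.         395.37054533 196.41579136]
 [  0.           0.           1.        ]]
top [ 0.20563347 -0.05412282  1.39399148] [ 0.70747371 -0.70049542  0.05661762 -0.07470983] -0.07509997754010715 [[449.87650466   0.         315.85895109]
 [  0.         449.87650466 200.97013519]
 [  0.           0.           1.        ]]
wrist [ 0.29139852 -0.52792966  0.37350334] [ 0.81729769 -0.55602895 -0.08595187  0.1243727 ] 0.001813776887989009 [[316.8416247    0.         313.60488472]
 [  0.         316.8416247  197.199982  ]
 [  0.           0.           1.        ]]
{'t': 0.15, 'joint_pos': array([-1.31009550e+00,  3.59344903e-01,  1.51118945e+00,  4.98567024e-06,
        1.27250436e+00, -1.15077941e-01]), 'dq': array([ 0.00123049, -0.00269219, -0.00263384,  0.00113917,  0.00062476,
       -0.00173623]), 'tau': array([ 1.61561980e-03, -5.28027749e+01, -2.78929996e+01, -1.85633671e-04,
        8.21677182e-03,  4.52614859e-05]), 'ee_pos': array([ 0.22006812, -0.55761716,  0.23064137]), 'tool_rot': array([ 9.82400537e-01,  1.86785069e-01, -5.02221831e-05, -7.21284008e-04]), 'ft_force': array([-0.81696926, -1.19800466, -0.11575371]), 'ft_torque': array([-0.0175296 ,  0.01218202,  0.0211397 ]), 'gripper_width': 0.0852670763558985}
```

View pics/scene0.png

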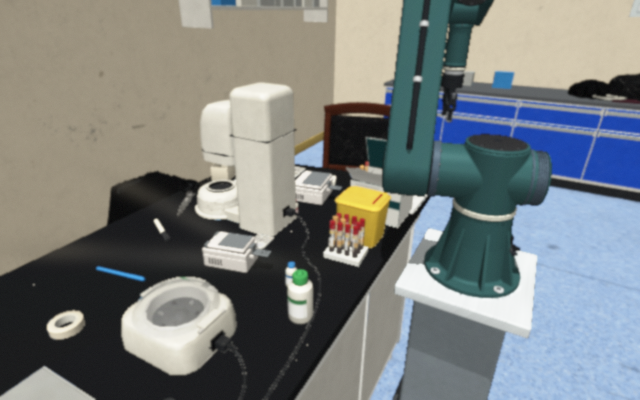

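View pics/top0.png

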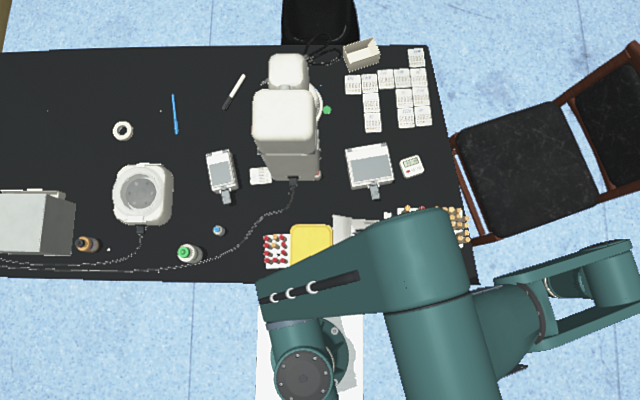

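The top view shows the wide reader at about (370,166) with its tab at (376,190) and the timer at (411,166). The narrow reader is at (221,172), and a tall instrument stands between them at (288,130).

Run:
```python
from h import *
im=load('top0'); c=im['color'][130:260,230:480]; cv2.imwrite('pics/top0c.png',cv2.resize(c,None,fx=3.2,fy=3.2,interpolation=cv2.INTER_CUBIC))
im=load('wrist0'); cv2.imwrite('pics/wrist0.png',im['color'])
im=load('top0');P=cloud(im)
for u,v in [(366,168),(376,188),(376,195),(350,150),(386,145),(352,187),(394,182),(411,160),(310,235),(355,225),(440,215),(290,140),(345,240),(290,70),(330,180),(221,172),(375,225),(400,225)]:
    print(u,v,P[v,u].round(3))
```

```text
366 168 [ 0.558 -0.17   0.068]
376 188 [ 0.501 -0.201  0.047]
376 195 [ 0.478 -0.201  0.049]
350 150 [ 0.615 -0.121  0.066]
386 145 [ 0.635 -0.233  0.056]
352 187 [ 0.508 -0.129  0.025]
394 182 [ 0.532 -0.264 -0.003]
411 160 [ 0.599 -0.317  0.017]
310 235 [ 0.345 -0.005  0.135]
355 225 [ 0.378 -0.133  0.111]
440 215 [ 0.287 -0.184  0.881]
290 140 [0.535 0.034 0.403]
345 240 [ 0.265 -0.077  0.805]
290 70 [0.733 0.042 0.358]
330 180 [ 0.536 -0.061  0.001]
221 172 [0.543 0.273 0.07 ]
375 225 [ 0.275 -0.109  0.876]
400 225 [ 0.273 -0.135  0.893]
```

View pics/top0c.png

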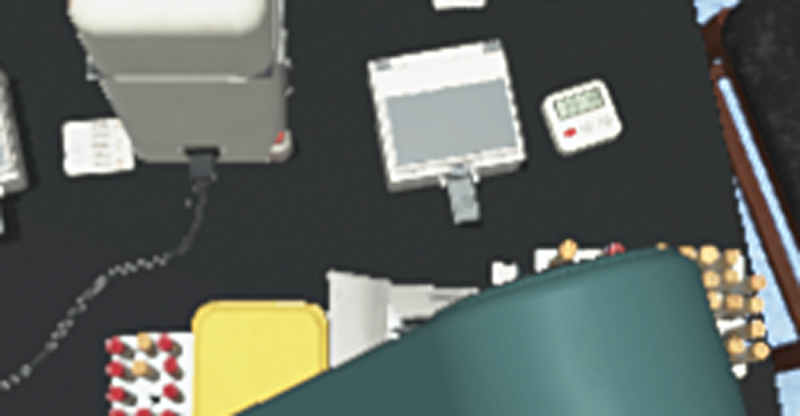

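View pics/wrist0.png

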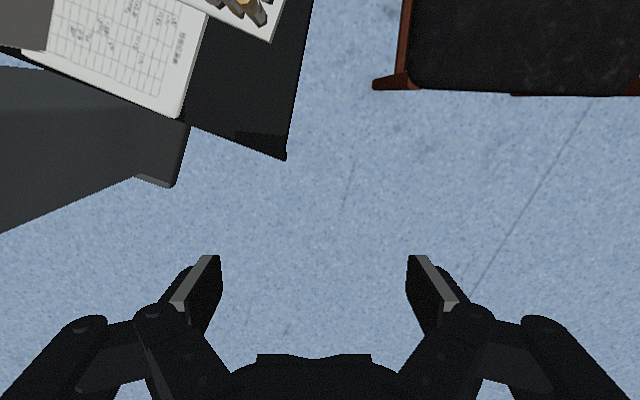

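Run:
```python
from h import *
im=load('scene0'); c=im['color'][120:280,240:440]; cv2.imwrite('pics/scene0c.png',cv2.resize(c,None,fx=4,fy=3.7,interpolation=cv2.INTER_CUBIC))
P=cloud(im)
for u,v in [(375,150),(395,205),(360,175),(313,185),(336,186),(410,185),(345,255),(345,225),(380,165),(300,205)]:
    print(u,v,P[v,u].round(3))
# fit wide top in top image
im=load('top0');P=cloud(im)
g=P.reshape(-1,3); m=(np.abs(g[:,0]-.57)<.12)&(np.abs(g[:,1]+.18)<.12)&(g[:,2]>.058)&(g[:,2]<.08)
q=g[m]; rr=cv2.minAreaRect((q[:,:2]*1000).astype(np.float32)); print(rr,cv2.boxPoints(rr).round(1),np.median(q[:,2]),m.sum())
m=(np.abs(g[:,0]-.49)<.06)&(np.abs(g[:,1]+.2)<.03)&(g[:,2]>.035)&(g[:,2]<.056)
q=g[m]; rr=cv2.minAreaRect((q[:,:2]*1000).astype(np.float32)); print(rr,cv2.boxPoints(rr).round(1),np.median(q[:,2]),m.sum())
```

```text
375 150 [ 0.365 -0.224  0.195]
395 205 [ 0.247 -0.111  0.074]
360 175 [ 0.359 -0.095  0.155]
313 185 [ 0.538 -0.123  0.071]
336 186 [ 0.489 -0.201  0.048]
410 185 [0.153 0.111 0.247]
345 255 [0.299 0.126 0.016]
345 225 [0.302 0.129 0.108]
380 165 [ 0.351 -0.246  0.138]
300 205 [ 0.57  -0.091  0.001]
((568.724853515625, -181.177978515625), (121.43215942382812, 126.98342895507812), 10.744950294494629) [[ 497.2 -130.1]
 [ 520.9 -254.9]
 [ 640.2 -232.2]
 [ 616.5 -107.5]] 0.06924475448549205 1398
((497.4508056640625, -202.06381225585938), (54.55115509033203, 59.003929138183594), 5.952332019805908) [[ 467.3 -175.5]
 [ 473.4 -234.2]
 [ 527.6 -228.6]
 [ 521.5 -169.9]] 0.048448566905767265 149
```

View pics/scene0c.png

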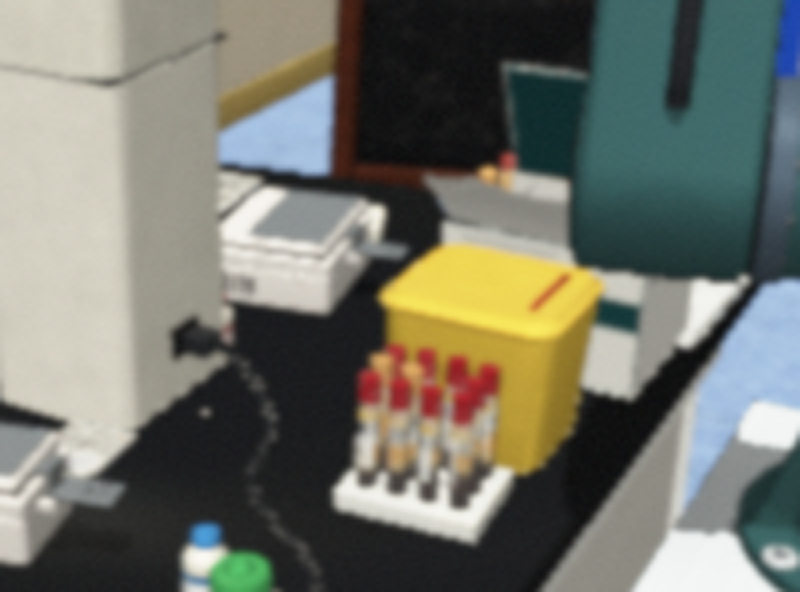

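```bash
cat >> h.py <<'E'
def toolR(yaw,tilt):
    # tool x horizontal along yaw (deg) at tilt 0, z down; tilt>0: fingers point forward
    r0=R.from_matrix(np.array([[1,0,0],[0,-1,0],[0,0,-1.]]))
    # tilt about reader y axis: z=(0,0,-1)->(sin t,0,-cos t): rotation about +y by -t
    return R.from_euler('z',yaw,degrees=True)*R.from_euler('y',-tilt,degrees=True)*r0
def delta(o,p,Rt):
    Rc=R.from_quat(o['tool_rot'])
    return (Rc.inv().apply(np.array(p)-o['ee_pos'])/.3).round(3), ((Rc.inv()*Rt).as_rotvec(degrees=True)/45).round(3)
E
python3 - <<'E'
from cell import bot
from h import *
o=bot.get_obs(); print(toolR(10.7,0).as_matrix().round(3)); 
print(delta(o,(.33,-.39,.35),toolR(10.7,0)))
print(delta(o,(.41,-.24,.35),toolR(10.7,0)))
E
```

```text
[[ 0.983  0.186  0.   ]
 [ 0.186 -0.983  0.   ]
 [ 0.     0.    -1.   ]]
(array([ 0.546, -0.386, -0.397]), array([-0.002, -0.   ,  0.241]))
(array([ 0.978, -0.753, -0.397]), array([-0.002, -0.   ,  0.241]))
```

>>> send_rows(
  commands=[
    [-1, [0, 0, -0.2], [0, 0, 0]],
    [-1, [0.08, -0.06, -0.4], [0, 0, 0.1]],
    [-1, [0.2, -0.15, -0.4], [0, 0, 0.24]],
    [-1, [0.3, -0.23, -0.4], [0, 0, 0.24]],
    [-1, [0.4, -0.31, -0.4], [0, 0, 0.24]],
    [-1, [0.5, -0.385, -0.4], [0, 0, 0.24]],
    [-1, [0.6, -0.46, -0.4], [0, 0, 0.24]],
    [-1, [0.7, -0.54, -0.4], [0, 0, 0.24]],
    [-1, [0.8, -0.62, -0.4], [0, 0, 0.24]],
    [-1, [0.9, -0.69, -0.4], [0, 0, 0.24]],
    [-1, [0.98, -0.75, -0.4], [0, 0, 0.24]],
    [-1, [0.98, -0.75, -0.4], [0, 0, 0.24]],
    [-1, [0.98, -0.75, -0.4], [0, 0, 0.24]],
    [-1, [0.98, -0.75, -0.4], [0, 0, 0.24]],
  ],
)

```text
t: 1.32
ee_pos: [0.4108, -0.2412, 0.3511]
tool_rot: [0.996, 0.094, -0.0, 0.0]
ft_force: [0.6, -1.0, 0.6]
gripper_width: -0.0
```

Run:
```python
from cell import bot
from h import *
o=bot.get_obs(); print(o)
for n in ['scene','top','wrist']: snap(bot,n,n+'1')
```

```text
{'t': 1.3167, 'joint_pos': array([-6.75426075e-01,  8.21431309e-02,  1.58100138e+00, -6.68316319e-04,
        1.47878925e+00,  7.07359033e-01]), 'dq': array([-0.02878316,  0.00353056, -0.00409039, -0.00050757, -0.00155307,
        0.00243695]), 'tau': array([ 1.15003120e+00, -3.69512379e+01, -3.07275224e+01,  1.13190645e-01,
        3.59242223e-02,  1.92386069e-02]), 'ee_pos': array([ 0.41083841, -0.24116695,  0.35113238]), 'tool_rot': array([ 9.95581768e-01,  9.38978311e-02, -3.54003534e-04,  1.20352123e-04]), 'ft_force': array([ 0.63008025, -1.02875812,  0.56629794]), 'ft_torque': array([-0.01471748,  0.01046219, -0.01152078]), 'gripper_width': -4.937355155122193e-05}
```

View pics/wrist1.png

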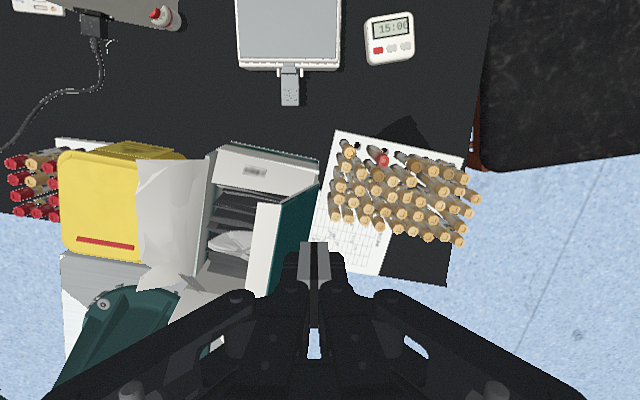

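View pics/scene1.png

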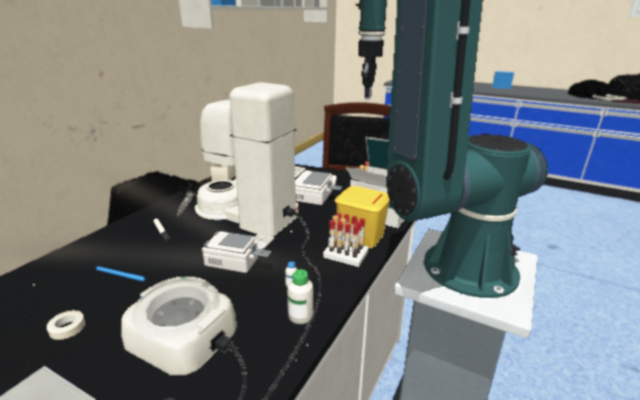

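View pics/top1.png

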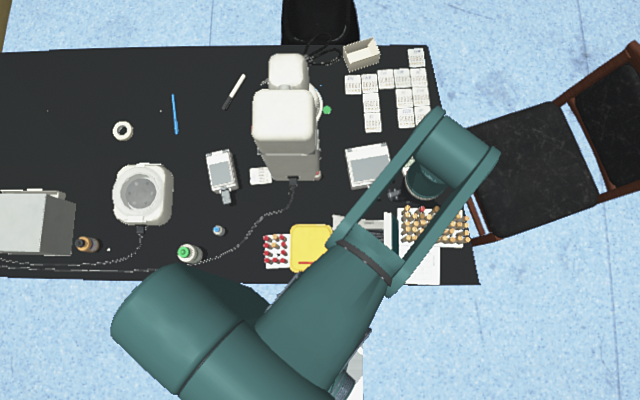

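The wrist view shows the wide lid's front edge at about row 66 between (238,66) and (340,66). The tab pad sits between (280,70) and (299,105). Below it are the open white box (its lid up to about (260,150)) and the tube racks.

Run:
```python
from h import *
im=load('wrist1');P=cloud(im)
c=im['color'][0:130,200:420]; cv2.imwrite('pics/wrist1c.png',cv2.resize(c,None,fx=3.6,fy=3.6,interpolation=cv2.INTER_CUBIC))
for n,u,v in [('tip L',282,104),('tip R',297,104),('tip mid',290,101),('tab mid',290,90),('lid',290,40),('panel',290,30),('lidFL',241,63),('lidFR',337,64),('boxtop',260,152),('box flapR top',265,225),('flap',300,200),('tube',350,147),('tube',380,158),('tube',410,160),('yellow',110,200),('paper',165,200),('timer',390,38)]:
    print(n,u,v,P[v,u].round(3))
g=P.reshape(-1,3); m=(np.abs(g[:,0]-.56)<.12)&(np.abs(g[:,1]+.18)<.12)&(g[:,2]>.062)&(g[:,2]<.08)
q=g[m]; rr=cv2.minAreaRect((q[:,:2]*1000).astype(np.float32)); print('lid',rr,cv2.boxPoints(rr).round(1),np.median(q[:,2]))
m=(g[:,0]>.43)&(g[:,0]<.503)&(np.abs(g[:,1]+.2)<.03)&(g[:,2]>.03)&(g[:,2]<.056)
q=g[m]; rr=cv2.minAreaRect((q[:,:2]*1000).astype(np.float32)); print('tab',rr,cv2.boxPoints(rr).round(1),np.median(q[:,2]))
# obstacle: max x for heights
for lo,hi in [(.03,.08),(.08,.12),(.12,.16),(.16,.2),(.2,.26)]:
    m=(g[:,2]>lo)&(g[:,2]<hi)&(g[:,0]<.44)&(g[:,1]<.0)&(g[:,1]>-.4)
    # exclude gripper region
    v=np.repeat(np.arange(400),640); m&=(v<245)
    if m.any():
        for y0 in np.arange(-.4,0,.05):
            mm=m&(g[:,1]>y0)&(g[:,1]<=y0+.05)
            if mm.sum()>3: print(lo,hi,'y',y0.round(2),'xmax',g[mm,0].max().round(3))
```

```text
tip L 282 104 [ 0.47  -0.185  0.049]
tip R 297 104 [ 0.474 -0.205  0.05 ]
tip mid 290 101 [ 0.476 -0.195  0.049]
tab mid 290 90 [ 0.49  -0.193  0.049]
lid 290 40 [ 0.546 -0.185  0.071]
panel 290 30 [ 0.557 -0.184  0.07 ]
lidFL 241 63 [ 0.51  -0.127  0.056]
lidFR 337 64 [ 0.532 -0.248  0.057]
boxtop 260 152 [ 0.398 -0.164  0.04 ]
box flapR top 265 225 [ 0.374 -0.204  0.239]
flap 300 200 [ 0.387 -0.231  0.191]
tube 350 147 [ 0.438 -0.28   0.108]
tube 380 158 [ 0.432 -0.319  0.109]
tube 410 160 [ 0.434 -0.361  0.094]
yellow 110 200 [ 0.327 -0.009  0.134]
paper 165 200 [ 0.353 -0.088  0.169]
timer 390 38 [ 0.581 -0.314  0.018]
lid ((548.6738891601562, -181.40762329101562), (80.47938537597656, 126.00001525878906), 10.5588960647583) [[ 497.6 -126.8]
 [ 520.7 -250.7]
 [ 599.8 -236. ]
 [ 576.7 -112.1]] 0.07086199482293315
tab ((487.15142822265625, -190.61512756347656), (36.77701950073242, 27.013751983642578), 9.832435607910156) [[ 466.7 -180.4]
 [ 471.3 -207.1]
 [ 507.6 -200.8]
 [ 503.  -174.2]] 0.04857355941462821
0.03 0.08 y -0.4 xmax 0.436
0.03 0.08 y -0.35 xmax 0.438
0.03 0.08 y -0.3 xmax 0.437
0.03 0.08 y -0.25 xmax 0.398
0.03 0.08 y -0.2 xmax 0.399
0.03 0.08 y -0.15 xmax 0.4
0.03 0.08 y -0.05 xmax 0.377
0.08 0.12 y -0.4 xmax 0.436
0.08 0.12 y -0.35 xmax 0.437
0.08 0.12 y -0.3 xmax 0.439
0.08 0.12 y -0.25 xmax 0.398
0.08 0.12 y -0.2 xmax 0.399
0.08 0.12 y -0.15 xmax 0.401
0.08 0.12 y -0.05 xmax 0.377
0.12 0.16 y -0.3 xmax 0.391
0.12 0.16 y -0.25 xmax 0.394
0.12 0.16 y -0.2 xmax 0.373
0.12 0.16 y -0.15 xmax 0.399
0.12 0.16 y -0.1 xmax 0.396
0.12 0.16 y -0.05 xmax 0.377
0.16 0.2 y -0.25 xmax 0.396
0.16 0.2 y -0.1 xmax 0.397
0.2 0.26 y -0.25 xmax 0.397
0.2 0.26 y -0.2 xmax 0.395
```

View pics/wrist1c.png

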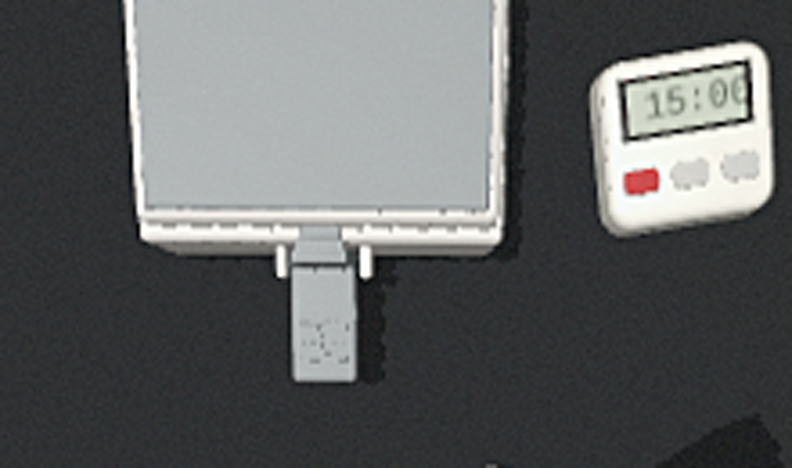

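Run:
```python
from h import *
im=load('wrist1');P=cloud(im)
for v in range(52,112,2): print(v,P[v,292].round(3),P[v,260].round(3),im['color'][v,292],im['color'][v,260])
```

```text
52 [ 0.533 -0.19   0.072] [ 0.526 -0.152  0.071] [180 180 177] [183 183 178]
54 [ 0.531 -0.19   0.07 ] [ 0.524 -0.152  0.071] [182 181 177] [184 183 179]
56 [ 0.529 -0.191  0.072] [ 0.522 -0.152  0.072] [182 180 176] [182 181 175]
58 [ 0.527 -0.191  0.071] [ 0.519 -0.152  0.071] [185 189 191] [183 187 191]
60 [ 0.525 -0.191  0.068] [ 0.517 -0.152  0.067] [214 220 223] [210 213 217]
62 [ 0.523 -0.191  0.065] [ 0.515 -0.152  0.065] [154 156 156] [198 202 204]
64 [ 0.521 -0.191  0.06 ] [nan nan nan] [185 184 178] [244 249 251]
66 [ 0.518 -0.192  0.062] [ 0.511 -0.151  0.055] [166 164 161] [197 203 206]
68 [ 0.516 -0.192  0.065] [ 0.51  -0.148  0.037] [182 182 178] [110 114 115]
70 [ 0.513 -0.193  0.066] [ 0.509 -0.144  0.01 ] [176 175 170] [78 82 83]
72 [ 0.511 -0.193  0.067] [ 0.506 -0.143 -0.   ] [169 169 164] [53 53 48]
74 [ 0.51  -0.192  0.048] [ 0.504 -0.143  0.   ] [133 132 128] [48 46 46]
76 [ 0.507 -0.193  0.049] [ 0.501 -0.143  0.001] [185 185 181] [55 53 50]
78 [ 0.505 -0.193  0.048] [ 0.498 -0.144  0.002] [185 184 180] [49 48 43]
80 [ 0.503 -0.194  0.047] [ 0.496 -0.144  0.00
[... 434 characters left out ...]
.146  0.001] [182 182 177] [50 46 47]
94 [ 0.485 -0.197  0.049] [ 0.476 -0.147  0.002] [180 179 175] [49 47 45]
96 [ 0.483 -0.197  0.048] [ 0.473 -0.147  0.   ] [184 184 179] [50 46 44]
98 [ 0.48  -0.197  0.048] [ 0.471 -0.148  0.001] [183 182 177] [53 52 50]
100 [ 0.478 -0.198  0.048] [ 0.468 -0.148  0.001] [183 182 178] [53 50 47]
102 [ 0.475 -0.198  0.049] [ 0.465 -0.148  0.002] [181 181 178] [48 46 43]
104 [ 0.473 -0.199  0.049] [ 0.462 -0.149  0.001] [183 182 179] [52 54 49]
106 [ 0.468 -0.196 -0.   ] [ 0.459 -0.149  0.   ] [49 44 44] [49 49 46]
108 [ 0.465 -0.197  0.001] [ 0.456 -0.149  0.   ] [48 46 45] [51 53 48]
110 [ 0.463 -0.197  0.001] [ 0.454 -0.15   0.002] [52 51 49] [50 49 50]
```

Run:
```python
from cell import bot
from h import *
o=bot.get_obs()
print(delta(o,(.484,-.195,.10),toolR(10.6,0)))
```

```text
(array([ 0.27 , -0.109,  0.837]), array([-0.   ,  0.001,  0.001]))
```

>>> send_rows(
  commands=[
    [-1, [0.14, -0.055, 0], [0, 0, 0]],
    [-1, [0.27, -0.109, 0.05], [0, 0, 0]],
    [-1, [0.27, -0.109, 0.18], [0, 0, 0]],
    [-1, [0.27, -0.109, 0.31], [0, 0, 0]],
    [-1, [0.27, -0.109, 0.44], [0, 0, 0]],
    [-1, [0.27, -0.109, 0.57], [0, 0, 0]],
    [-1, [0.27, -0.109, 0.7], [0, 0, 0]],
    [-1, [0.27, -0.109, 0.8], [0, 0, 0]],
    [-1, [0.27, -0.109, 0.837], [0, 0, 0]],
    [-1, [0.27, -0.109, 0.837], [0, 0, 0]],
    [-1, [0.27, -0.109, 0.837], [0, 0, 0]],
  ],
)

```text
t: 2.38
ee_pos: [0.484, -0.1946, 0.0997]
tool_rot: [0.996, 0.093, -0.001, -0.0]
ft_force: [0.8, 0.2, -0.1]
gripper_width: -0.0001
```

Run:
```python
from cell import bot
from h import *
o=bot.get_obs(); print(o['ee_pos'],o['ft_force'],o['t'])
im=snap(bot,'wrist','wrist2'); sc=snap(bot,'scene','scene2'); tp=snap(bot,'top','top2')
cv2.imwrite('pics/scene2c.png',cv2.resize(sc['color'][100:260,240:440],None,fx=4,fy=3.7,interpolation=cv2.INTER_CUBIC))
```

```text
[ 0.48402392 -0.1945518   0.09968846] [ 0.82252158  0.24773763 -0.06789114] 2.3833
```

View pics/wrist2.png

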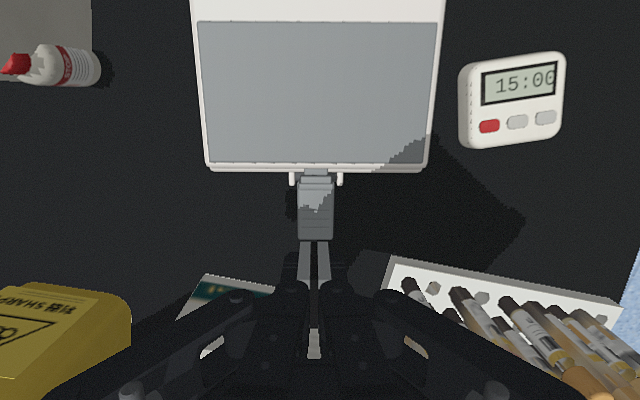

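View pics/scene2c.png

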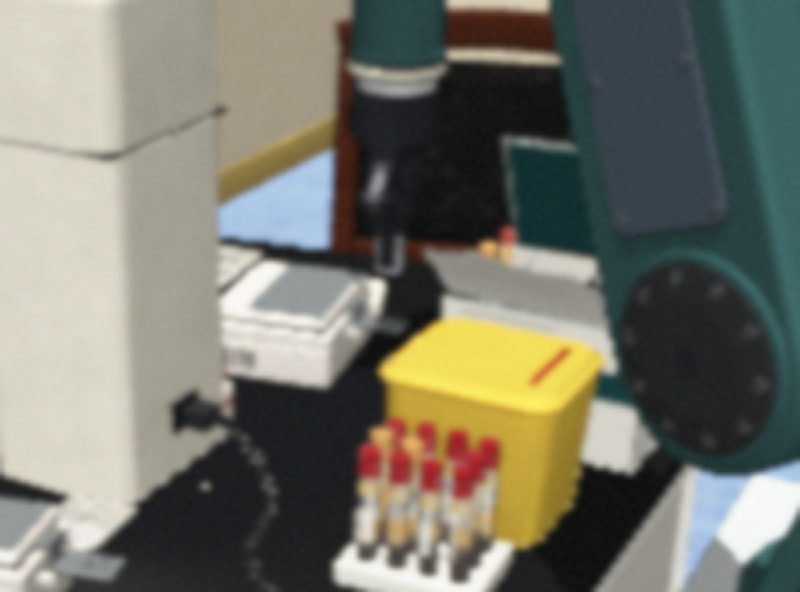

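Run:
```python
from h import *
P=cloud(load('scene2'))
for u,v in [(412,195),(400,180),(420,215),(395,175),(398,205),(390,190),(395,215)]: print(u,v,P[v,u].round(3))
```

```text
412 195 [0.12  0.215 0.273]
400 180 [0.155 0.191 0.289]
420 215 [0.096 0.227 0.239]
395 175 [0.17  0.179 0.293]
398 205 [0.153 0.192 0.232]
390 190 [ 0.266 -0.109  0.121]
395 215 [ 0.245 -0.116  0.039]
```

>>> send_rows(
  commands=[
    [-1, [0, 0, 0.08], [0, 0, 0]],
    [-1, [0, 0, 0.14], [0, 0, 0]],
    [-1, [0, 0, 0.165], [0, 0, 0]],
    [-1, [0, 0, 0.172], [0, 0, 0]],
    [-1, [0, 0, 0.179], [0, 0, 0]],
    [-1, [0, 0, 0.182], [0, 0, 0]],
    [-1, [0, 0, 0.185], [0, 0, 0]],
    [-1, [0, 0, 0.185], [0, 0, 0]],
  ],
)

```text
t: 3.2
ee_pos: [0.4845, -0.194, 0.0454]
tool_rot: [0.996, 0.094, 0.0, 0.0]
ft_force: [-2.7, -1.9, 5.0]
gripper_width: 0.0003
```

Run:
```python
from cell import bot
from h import *
o=bot.get_obs(); print(o['ee_pos'],o['ft_force'],o['t'])
im=snap(bot,'wrist','wrist3')
```

```text
[ 0.48451074 -0.19395995  0.0454079 ] [-2.69761928 -1.91220936  5.01454014] 3.2
```

View pics/wrist3.png

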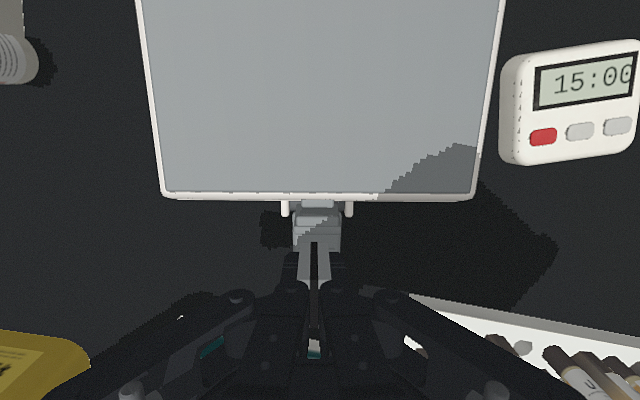

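The lid is still shut and the fingers are on the pad with about 5 N of force. I'll go further down.

>>> send_rows(
  commands=[
    [-1, [0, 0, 0.005], [0, 0, 0]],
    [-1, [0, 0, 0.01], [0, 0, 0]],
    [-1, [0, 0, 0.012], [0, 0, 0]],
    [-1, [0, 0, 0.012], [0, 0, 0]],
  ],
)

```text
t: 3.58
ee_pos: [0.4842, -0.194, 0.0417]
tool_rot: [0.996, 0.094, -0.0, 0.0]
ft_force: [-7.0, -1.3, 10.6]
gripper_width: 0.0005
```

Run:
```python
from cell import bot
from h import *
o=bot.get_obs(); print(o['ee_pos'],o['ft_force'],o['t'])
im=snap(bot,'wrist','wrist4')
```

```text
[ 0.48415602 -0.19399801  0.04173539] [-6.976214   -1.32485676 10.60820698] 3.5833
```

View pics/wrist4.png

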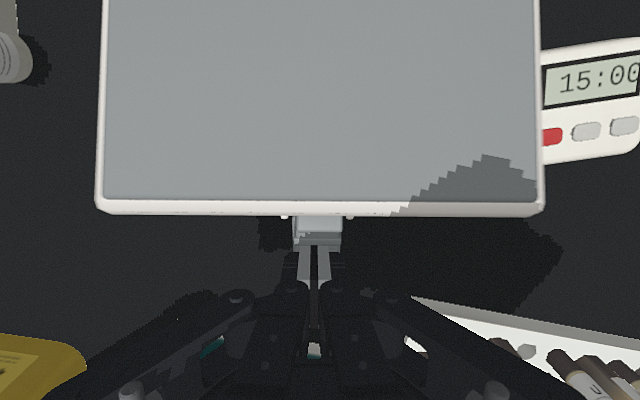

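```bash
cat >> h.py <<'E'
def lidang(im,C=(.5777,-.177),yaw=10.6,vmax=200):
    P=cloud(im).reshape(-1,3); v=np.repeat(np.arange(400),640)
    q=R.from_euler('z',-yaw,degrees=True).apply(P-np.array([C[0],C[1],0]))
    m=(v<vmax)&(np.abs(q[:,1])<.055)&(q[:,0]>-.06)&(q[:,0]<.05)&(q[:,2]>.058)&(q[:,2]<.2)
    a=np.polyfit(q[m,0],q[m,2],1); return -np.arctan(a[0]),a[1],m.sum(), q[m,0].min()
E
python3 - <<'E'
from cell import bot
from h import *
print(lidang(load('wrist3')),lidang(load('wrist4')))
o=bot.get_obs(); print(o['ee_pos'],o['ft_force'],o['t'])
im=snap(bot,'wrist','wrist5'); print(lidang(im))
im=snap(bot,'wrist','wrist6'); print(lidang(im))
o=bot.get_obs(); print(o['ee_pos'],o['ft_force'],o['t'])
E
```

```text
(np.float64(0.008340421685244794), np.float64(0.07109082802274794), np.int64(61953), np.float64(-0.05732355581238139)) (np.float64(0.3559677086179153), np.float64(0.08865798260054086), np.int64(81578), np.float64(-0.04461375315464719))
[ 0.48416462 -0.19397819  0.0417614 ] [-6.18449018 -1.98204789  9.48380054] 3.6333
(np.float64(0.3803189502082105), np.float64(0.09013065558030196), np.int64(83451), np.float64(-0.043782454431126376))
(np.float64(0.4000301810945534), np.float64(0.09141106620974324), np.int64(85129), np.float64(-0.04331529693834704))
[ 0.4841686  -0.19398402  0.04176638] [-5.73446174 -2.10224082  9.48964626] 3.7333
```

View pics/wrist6.png

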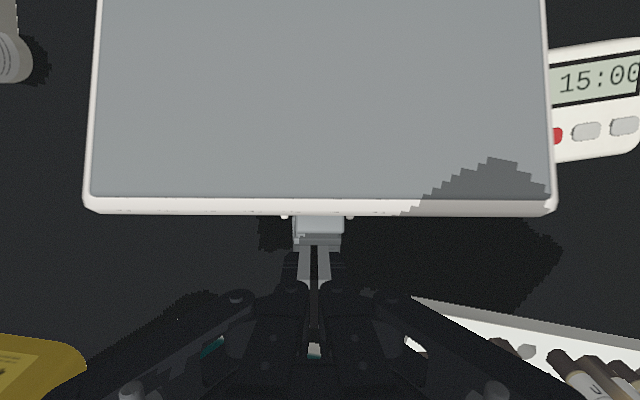

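Run:
```python
from cell import bot
from h import *
tp=snap(bot,'top','top7'); sc=snap(bot,'scene','scene7')
o=bot.get_obs(); print(o['joint_pos'].round(3),o['ft_force'])
print(lidang(snap(bot,'wrist','wrist7')))
P=cloud(tp)
g=P.reshape(-1,3)
m=(g[:,0]>.35)&(g[:,0]<.75)&(g[:,1]>-.1)&(g[:,1]<.15)&(g[:,2]>.15)
u=np.tile(np.arange(640),400); m&=(u<322)
for lo in np.arange(.35,.75,.04):
    mm=m&(g[:,0]>lo)&(g[:,0]<lo+.04)
    if mm.any(): print(lo.round(2),'ymin',g[mm,1].min().round(3),'zmax',g[mm,2].max().round(3))
```

```text
[-5.130e-01  5.010e-01  1.865e+00 -1.000e-03  7.760e-01  8.710e-01] [-5.83737035 -1.4524127   9.70862782]
(np.float64(0.4315030034823428), np.float64(0.09353028805268904), np.int64(88011), np.float64(-0.04232042771400423))
0.35 ymin -0.045 zmax 0.862
0.39 ymin -0.013 zmax 0.854
0.51 ymin -0.02 zmax 0.419
0.55 ymin -0.024 zmax 0.42
0.59 ymin -0.024 zmax 0.419
0.63 ymin -0.022 zmax 0.419
0.67 ymin 0.004 zmax 0.393
0.71 ymin 0.003 zmax 0.364
```

View pics/top7.png

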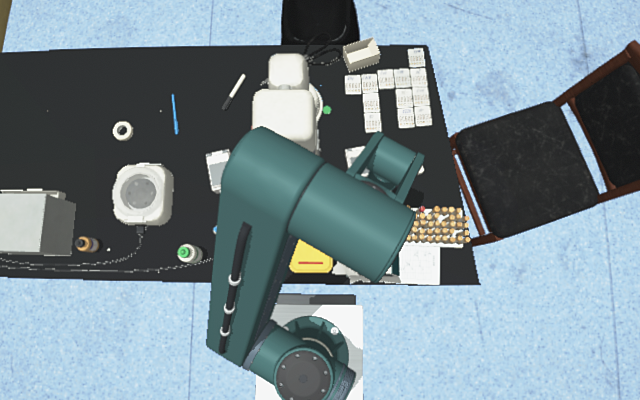

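View pics/scene7.png

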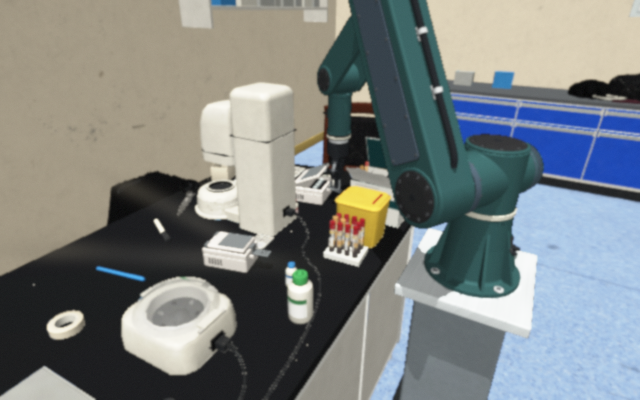

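The lid is rising untouched, at about 0.43 rad. I'll lift off the tab.

>>> send_rows(
  commands=[
    [-1, [0, 0, -0.03], [0, 0, 0]],
    [-1, [0, 0, -0.07], [0, 0, 0]],
    [-1, [0, 0, -0.11], [0, 0, 0]],
    [-1, [0, 0, -0.13], [0, 0, 0]],
    [-1, [0, 0, -0.13], [0, 0, 0]],
    [-1, [0, 0, -0.13], [0, 0, 0]],
    [-1, [0, 0, -0.13], [0, 0, 0]],
    [-1, [0, 0, -0.13], [0, 0, 0]],
    [-1, [0, 0, -0.13], [0, 0, 0]],
    [-1, [0, 0, -0.13], [0, 0, 0]],
    [-1, [0, 0, -0.13], [0, 0, 0]],
    [-1, [0, 0, -0.13], [0, 0, 0]],
  ],
)

```text
t: 4.88
ee_pos: [0.4845, -0.1936, 0.0799]
tool_rot: [0.996, 0.094, -0.0, -0.0]
ft_force: [-0.4, 0.5, 0.0]
gripper_width: -0.0001
```

Run:
```python
from cell import bot
from h import *
o=bot.get_obs(); print(o['ee_pos'],o['ft_force'],o['t'])
im=snap(bot,'wrist','wrist8'); print(lidang(im))
C=np.array([.5777,-.177,0]); Y=R.from_euler('z',10.6,degrees=True)
o=bot.get_obs()
def W(x,z): return C+Y.apply([x/1000,0,0])+[0,0,z/1000]
for th in [.3,.40,.48,.6,.8,1.0,1.2,1.4,1.6,1.7]:
    B=np.array([50,62])+105*np.array([-np.cos(th),np.sin(th)])-5*np.array([np.sin(th),np.cos(th)])
    print(th,B.round(1),W(B[0]-6.7,B[1]-17.3).round(3))
P=cloud(im); 
for v in range(150,250,6): print(v,P[v,250].round(3),P[v,380].round(3))
```

```text
[ 0.48448858 -0.19361558  0.07988387] [-0.4057255   0.49102712  0.00655721] 4.8833
(np.float64(0.4203417206452426), np.float64(0.09471392011570283), np.int64(54864), np.float64(-0.05334298770219365))
0.3 [-51.8  88.3] [ 0.52  -0.188  0.071]
0.4 [-48.7  98.3] [ 0.523 -0.187  0.081]
0.48 [-45.4 106.1] [ 0.526 -0.187  0.089]
0.6 [-39.5 117.2] [ 0.532 -0.185  0.1  ]
0.8 [-26.7 133.8] [ 0.545 -0.183  0.117]
1.0 [-10.9 147.7] [ 0.56 -0.18  0.13]
1.2 [  7.3 158.1] [ 0.578 -0.177  0.141]
1.4 [ 27.2 164.6] [ 0.598 -0.173  0.147]
1.6 [ 48.1 167.1] [ 0.618 -0.169  0.15 ]
1.7 [ 58.6 166.8] [ 0.629 -0.167  0.149]
150 [ 0.539 -0.159  0.112] [ 0.547 -0.204  0.111]
156 [ 0.537 -0.159  0.113] [ 0.545 -0.204  0.112]
162 [ 0.535 -0.16   0.113] [ 0.543 -0.205  0.112]
168 [ 0.532 -0.16   0.112] [ 0.541 -0.205  0.113]
174 [ 0.53  -0.16   0.112] [ 0.539 -0.206  0.113]
180 [ 0.511 -0.151  0.055] [ 0.524 -0.221  0.055]
186 [ 0.491 -0.144  0.001] [ 0.509 -0.236  0.   ]
192 [ 0.486 -0.144  0.   ] [ 0.504 -0.237  0.001]
198 [ 0.482 -0.144 -0.   ] [ 0.5   -0.239  0.   ]
204 [ 0.478 -0.145  0.002] [ 0.495 -0.24   0.   ]
210 [ 0.472 -0.146 -0.   ] [ 0.491 -0.241  0.   ]
216 [ 0.468 -0.146  0.   ] [ 0.486 -0.242  0.   ]
222 [ 0.463 -0.147  0.001] [ 0.481 -0.243 -0.   ]
228 [ 0.458 -0.148  0.   ] [ 0.476 -0.245  0.   ]
234 [ 0.454 -0.148  0.001] [ 0.472 -0.246  0.001]
240 [ 0.449 -0.149  0.001] [ 0.467 -0.247  0.   ]
246 [ 0.443 -0.149  0.   ] [ 0.462 -0.248 -0.   ]
```

View pics/wrist8.png

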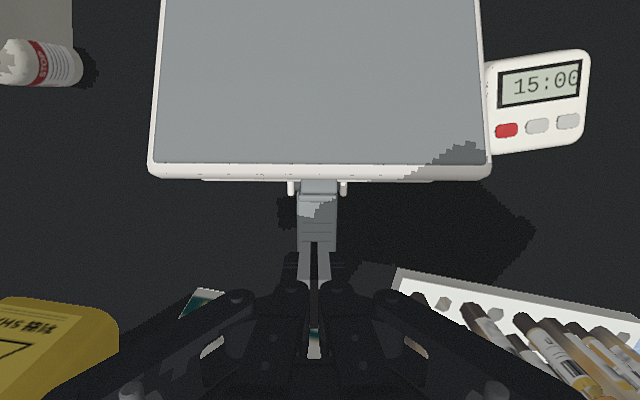

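Run:
```python
from cell import bot
from h import *
o=bot.get_obs()
C=np.array([.5777,-.177,0]); Y=R.from_euler('z',10.6,degrees=True)
def W(x,z): return C+Y.apply([x/1000,0,0])+[0,0,z/1000]
print(W(-68,88),delta(o,W(-68,88),toolR(10.6,15)))
print(delta(o,W(-75,88),toolR(10.6,7)))
```

```text
[ 0.5108604  -0.18950869  0.088     ] (array([ 0.089,  0.003, -0.027]), array([-0.001,  0.334,  0.003]))
(array([ 0.066,  0.003, -0.027]), array([-0.001,  0.156,  0.003]))
```

>>> send_rows(
  commands=[
    [-1, [0.04, 0.002, -0.02], [0, 0, 0]],
    [-1, [0.07, 0.003, -0.027], [0, 0.1, 0]],
    [-1, [0.089, 0.003, -0.027], [0, 0.2, 0]],
    [-1, [0.089, 0.003, -0.027], [0, 0.3, 0]],
    [-1, [0.089, 0.003, -0.027], [0, 0.334, 0]],
    [-1, [0.089, 0.003, -0.027], [0, 0.334, 0]],
    [-1, [0.089, 0.003, -0.027], [0, 0.334, 0]],
  ],
)

```text
t: 5.52
ee_pos: [0.5105, -0.1898, 0.0882]
tool_rot: [0.987, 0.092, 0.13, -0.012]
ft_force: [-0.6, -0.1, -0.2]
gripper_width: -0.0001
```

Run:
```python
from cell import bot
from h import *
o=bot.get_obs(); print(o['ee_pos'],o['ft_force'],o['t'],o['joint_pos'].round(3))
im=snap(bot,'wrist','wrist9'); sc=snap(bot,'scene','scene9')
cv2.imwrite('pics/scene9c.png',cv2.resize(sc['color'][140:230,270:420],None,fx=5,fy=5,interpolation=cv2.INTER_CUBIC))
C=np.array([.5777,-.177,0]); Y=R.from_euler('z',10.6,degrees=True)
o=bot.get_obs()
def W(x,z): return C+Y.apply([x/1000,0,0])+[0,0,z/1000]
for th in [.48,.55,.65,.75,.85,.95,1.05,1.15,1.25,1.35,1.45,1.55,1.62,1.68]:
    B=np.array([50,62])+105*np.array([-np.cos(th),np.sin(th)])-5*np.array([np.sin(th),np.cos(th)])
    print(th,delta(o,W(B[0]-6.7,B[1]-17.3),toolR(10.6,15)))
```

```text
[ 0.51049337 -0.18980837  0.08817078] [-0.57105659 -0.08609808 -0.17850741] 5.5167 [-0.612  0.386  1.964  0.319  0.632  0.53 ]
0.48 (array([ 0.049, -0.002,  0.012]), array([ 0.   , -0.   ,  0.003]))
0.55 (array([ 0.065, -0.002, -0.006]), array([ 0.   , -0.   ,  0.003]))
0.65 (array([ 0.091, -0.002, -0.03 ]), array([ 0.   , -0.   ,  0.003]))
0.75 (array([ 0.119, -0.002, -0.052]), array([ 0.   , -0.   ,  0.003]))
0.85 (array([ 0.148, -0.002, -0.07 ]), array([ 0.   , -0.   ,  0.003]))
0.95 (array([ 0.18 , -0.002, -0.085]), array([ 0.   , -0.   ,  0.003]))
1.05 (array([ 0.213, -0.002, -0.098]), array([ 0.   , -0.   ,  0.003]))
1.15 (array([ 0.246, -0.002, -0.107]), array([ 0.   , -0.   ,  0.003]))
1.25 (array([ 0.281, -0.001, -0.112]), array([ 0.   , -0.   ,  0.003]))
1.35 (array([ 0.316, -0.001, -0.114]), array([ 0.   , -0.   ,  0.003]))
1.45 (array([ 0.351, -0.001, -0.112]), array([ 0.   , -0.   ,  0.003]))
1.55 (array([ 0.386, -0.001, -0.107]), array([ 0.   , -0.   ,  0.003]))
1.62 (array([ 0.41 , -0.001, -0.102]), array([ 0.   , -0.   ,  0.003]))
1.68 (array([ 0.43 , -0.001, -0.096]), array([ 0.   , -0.   ,  0.003]))
```

View pics/wrist9.png

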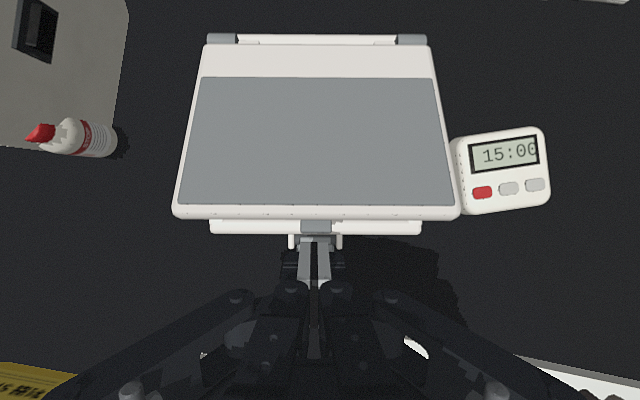

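View pics/scene9c.png

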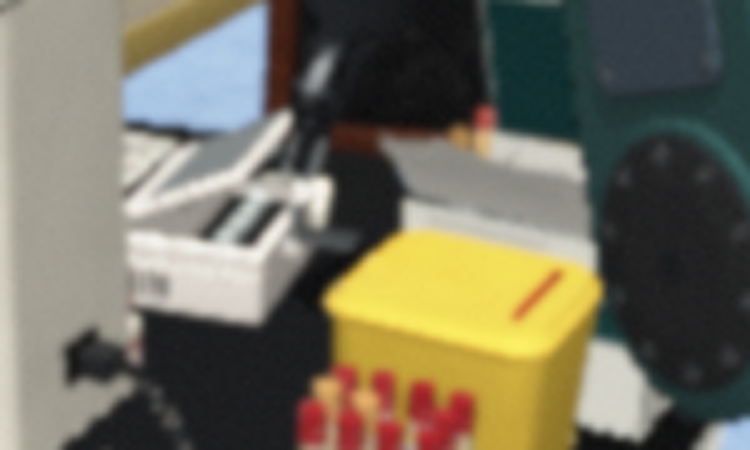

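The lid is up and waiting, with the fingers in front of and below its edge. I'll push in an arc.

>>> send_rows(
  commands=[
    [-1, [0.03, -0.002, 0.008], [0, 0, 0]],
    [-1, [0.049, -0.002, 0.008], [0, 0, 0]],
    [-1, [0.065, -0.002, -0.006], [0, 0, 0]],
    [-1, [0.078, -0.002, -0.018], [0, 0, 0]],
    [-1, [0.091, -0.002, -0.03], [0, 0, 0]],
    [-1, [0.105, -0.002, -0.041], [0, 0, 0]],
    [-1, [0.119, -0.002, -0.052], [0, 0, 0]],
    [-1, [0.134, -0.002, -0.061], [0, 0, 0]],
    [-1, [0.148, -0.002, -0.07], [0, 0, 0]],
    [-1, [0.148, -0.002, -0.07], [0, 0, 0]],
  ],
)

```text
t: 6.45
ee_pos: [0.5493, -0.1824, 0.1211]
tool_rot: [0.987, 0.093, 0.131, -0.012]
ft_force: [-1.5, -0.3, -0.1]
gripper_width: 0.0
```

Run:
```python
from cell import bot
from h import *
o=bot.get_obs(); print(o['ee_pos'],o['ft_force'],o['t'],o['joint_pos'].round(3))
im=snap(bot,'wrist','wrist10'); sc=snap(bot,'scene','scene10')
cv2.imwrite('pics/scene10c.png',cv2.resize(sc['color'][140:230,270:420],None,fx=5,fy=5,interpolation=cv2.INTER_CUBIC))
C=np.array([.5777,-.177,0]); Y=R.from_euler('z',10.6,degrees=True)
o=bot.get_obs()
def W(x,z): return C+Y.apply([x/1000,0,0])+[0,0,z/1000]
for th in [.85,.95,1.05,1.15,1.25,1.35,1.45,1.55,1.62,1.68,1.74]:
    B=np.array([50,62])+105*np.array([-np.cos(th),np.sin(th)])-5*np.array([np.sin(th),np.cos(th)])
    print(th,delta(o,W(B[0]-6.7,B[1]-17.3),toolR(10.6,15)))
```

```text
[ 0.54926229 -0.18244151  0.12112758] [-1.49069467 -0.25762642 -0.07905429] 6.45 [-0.555  0.367  1.87   0.268  0.725  0.643]
0.85 (array([0.001, 0.001, 0.   ]), array([-0.   , -0.001,  0.003]))
0.95 (array([ 0.032,  0.001, -0.015]), array([-0.   , -0.001,  0.003]))
1.05 (array([ 0.065,  0.001, -0.027]), array([-0.   , -0.001,  0.003]))
1.15 (array([ 0.099,  0.001, -0.036]), array([-0.   , -0.001,  0.003]))
1.25 (array([ 0.134,  0.001, -0.042]), array([-0.   , -0.001,  0.003]))
1.35 (array([ 0.169,  0.001, -0.044]), array([-0.   , -0.001,  0.003]))
1.45 (array([ 0.204,  0.001, -0.042]), array([-0.   , -0.001,  0.003]))
1.55 (array([ 0.238,  0.002, -0.037]), array([-0.   , -0.001,  0.003]))
1.62 (array([ 0.262,  0.002, -0.031]), array([-0.   , -0.001,  0.003]))
1.68 (array([ 0.282,  0.002, -0.025]), array([-0.   , -0.001,  0.003]))
1.74 (array([ 0.302,  0.002, -0.018]), array([-0.   , -0.001,  0.003]))
```

View pics/wrist10.png

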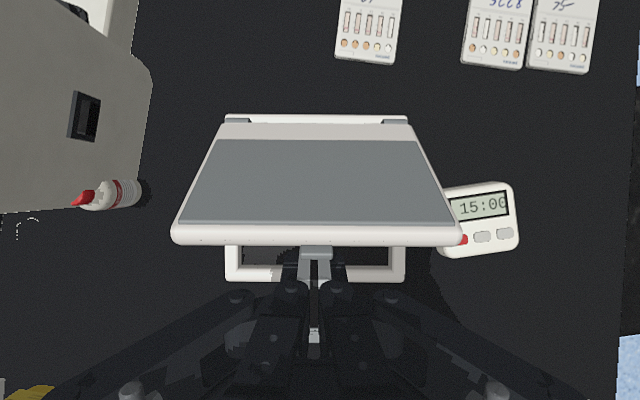

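View pics/scene10c.png

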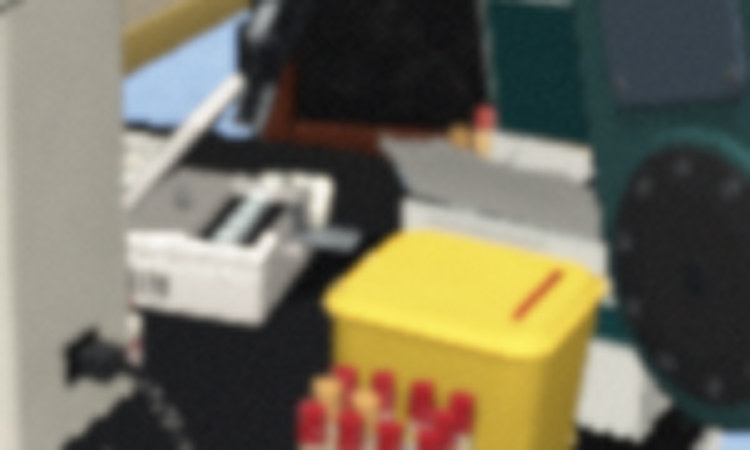

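>>> send_rows(
  commands=[
    [-1, [0.016, 0.001, -0.008], [0, 0, 0]],
    [-1, [0.032, 0.001, -0.015], [0, 0, 0]],
    [-1, [0.048, 0.001, -0.021], [0, 0, 0]],
    [-1, [0.065, 0.001, -0.027], [0, 0, 0]],
    [-1, [0.082, 0.001, -0.032], [0, 0, 0]],
    [-1, [0.099, 0.001, -0.036], [0, 0, 0]],
    [-1, [0.116, 0.001, -0.039], [0, 0, 0]],
    [-1, [0.134, 0.001, -0.042], [0, 0, 0]],
    [-1, [0.151, 0.001, -0.043], [0, 0, 0]],
    [-1, [0.169, 0.001, -0.044], [0, 0, 0]],
    [-1, [0.169, 0.001, -0.044], [0, 0, 0]],
  ],
)

```text
t: 7.47
ee_pos: [0.594, -0.174, 0.1465]
tool_rot: [0.987, 0.093, 0.131, -0.012]
ft_force: [0.3, 0.4, -0.6]
gripper_width: -0.0002
```

Run:
```python
from cell import bot
from h import *
o=bot.get_obs(); print(o['ee_pos'],o['ft_force'],o['t'],o['joint_pos'].round(3))
im=snap(bot,'wrist','wrist11'); sc=snap(bot,'scene','scene11')
cv2.imwrite('pics/scene11c.png',cv2.resize(sc['color'][120:230,250:420],None,fx=4.5,fy=4.5,interpolation=cv2.INTER_CUBIC))
```

```text
[ 0.59396339 -0.17396537  0.14649391] [ 0.34018632  0.36546788 -0.6206032 ] 7.4667 [-0.497  0.377  1.763  0.229  0.808  0.744]
```

View pics/wrist11.png

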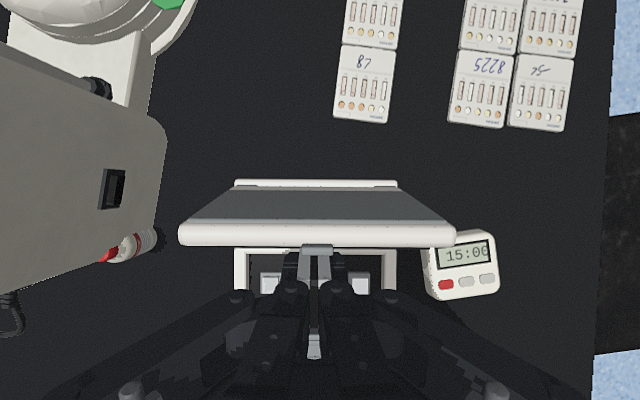

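View pics/scene11c.png

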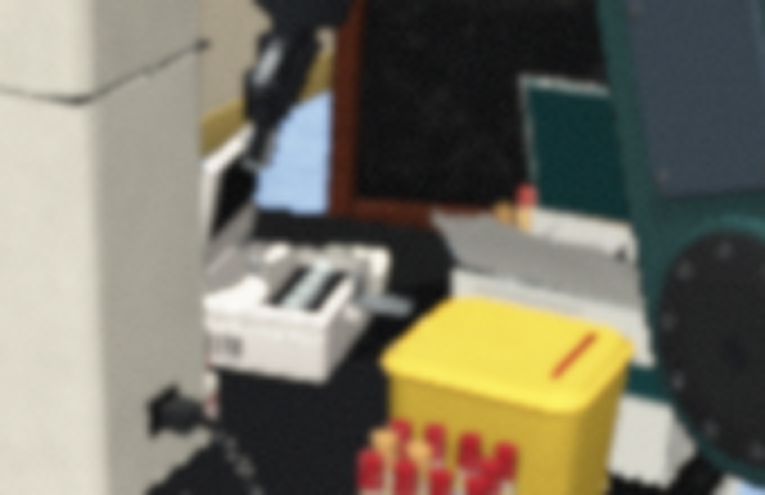

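>>> send_rows(
  commands=[
    [-1, [0.017, 0.001, 0.001], [0, 0, 0]],
    [-1, [0.035, 0.001, 0.002], [0, 0, 0]],
    [-1, [0.052, 0.001, 0.004], [0, 0, 0]],
    [-1, [0.069, 0.001, 0.007], [0, 0, 0]],
    [-1, [0.086, 0.001, 0.011], [0, 0, 0]],
    [-1, [0.1, 0.001, 0.015], [0, 0, 0]],
    [-1, [0.113, 0.001, 0.019], [0, 0, 0]],
    [-1, [0.125, 0.001, 0.023], [0, 0, 0]],
    [-1, [0.125, 0.001, 0.023], [0, 0, 0]],
    [-1, [0.125, 0.001, 0.023], [0, 0, 0]],
  ],
)

```text
t: 8.4
ee_pos: [0.63, -0.1669, 0.1488]
tool_rot: [0.987, 0.093, 0.13, -0.012]
ft_force: [-0.3, 0.0, -0.3]
gripper_width: 0.0001
```

Run:
```python
from cell import bot
from h import *
o=bot.get_obs(); print(o['ee_pos'],o['ft_force'],o['t'],o['joint_pos'].round(3))
im=snap(bot,'wrist','wrist12'); sc=snap(bot,'scene','scene12')
cv2.imwrite('pics/scene12c.png',cv2.resize(sc['color'][120:230,250:420],None,fx=4.5,fy=4.5,interpolation=cv2.INTER_CUBIC))
```

```text
[ 0.62996988 -0.16692388  0.14882452] [-0.27027689  0.00882806 -0.27299156] 8.4 [-0.455  0.414  1.691  0.211  0.837  0.802]
```

View pics/wrist12.png

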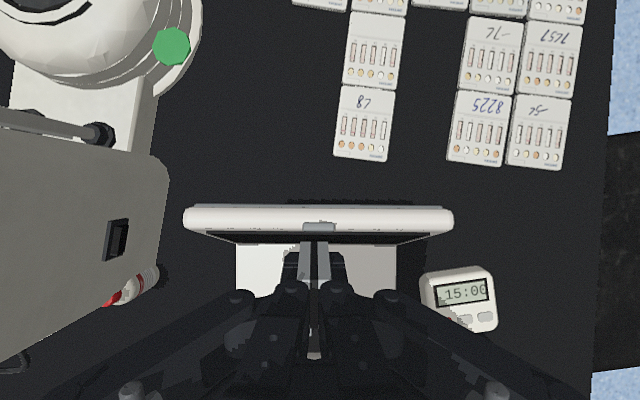

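View pics/scene12c.png

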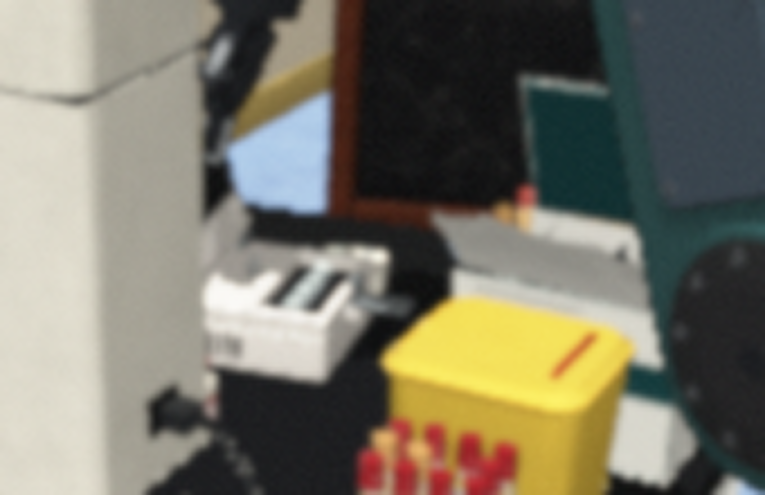

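Run:
```python
from cell import bot
from h import *
im=snap(bot,'wrist','wrist13'); P=cloud(im)
q=R.from_euler('z',-10.6,degrees=True).apply((P-np.array([.5777,-.177,0])).reshape(-1,3)).reshape(P.shape)
for v in range(196,262,4): print(v,(q[v,250]*1000).round(0),(q[v,390]*1000).round(0))
```

```text
196 [78. 64.  1.] [ 79. -71.   1.]
200 [75. 64.  2.] [ 75. -72.   0.]
204 [ 81.  32. 157.] [ 71. -72.   1.]
208 [ 79.  31. 162.] [ 79. -34. 159.]
212 [ 78.  31. 164.] [ 78. -33. 163.]
216 [ 76.  31. 164.] [ 76. -33. 164.]
220 [ 74.  31. 163.] [ 74. -32. 164.]
224 [ 72.  31. 163.] [ 72. -33. 163.]
228 [ 70.  31. 162.] [ 70. -33. 163.]
232 [ 68.  32. 160.] [ 68. -33. 161.]
236 [ 64.  34. 148.] [ 65. -35. 152.]
240 [ 58.  39. 123.] [ 59. -41. 129.]
244 [44. 51. 65.] [ 47. -53.  78.]
248 [39. 53. 56.] [ 39. -59.  54.]
252 [35. 53. 54.] [ 36. -59.  56.]
256 [32. 53. 55.] [ 33. -59.  56.]
260 [29. 53. 54.] [ 30. -59.  56.]
```

The lid edge measures about (x 74, z 163) mm in the reader frame, or about 1.80 rad, so it has tipped onto its stop. I'll back off horizontally and then go up.

>>> send_rows(
  commands=[
    [-1, [-0.06, 0, -0.016], [0, 0, 0]],
    [-1, [-0.13, 0, -0.035], [0, 0, 0]],
    [-1, [-0.2, 0, -0.054], [0, 0, 0]],
    [-1, [-0.258, 0, -0.069], [0, 0, 0]],
    [-1, [-0.23, 0, -0.17], [0, 0, 0]],
    [-1, [-0.2, 0, -0.28], [0, 0, 0]],
    [-1, [-0.17, 0, -0.4], [0, 0, 0]],
    [-1, [-0.13, 0, -0.55], [0, 0, 0]],
    [-1, [-0.13, 0, -0.55], [0, 0, 0]],
    [-1, [-0.13, 0, -0.55], [0, 0, 0]],
    [-1, [-0.13, 0, -0.55], [0, 0, 0]],
    [-1, [-0.13, 0, -0.55], [0, 0, 0]],
  ],
)

```text
t: 9.55
ee_pos: [0.5496, -0.1814, 0.2963]
tool_rot: [0.987, 0.093, 0.129, -0.013]
ft_force: [-0.1, -0.9, 0.6]
gripper_width: 0.0
```

Run:
```python
from cell import bot
from h import *
o=bot.get_obs(); print(o['ee_pos'],o['ft_force'],o['t'])
im=snap(bot,'wrist','wrist14'); snap(bot,'top','top14'); snap(bot,'scene','scene14'); P=cloud(im)
q=R.from_euler('z',-10.6,degrees=True).apply((P-np.array([.5777,-.177,0])).reshape(-1,3))
m=(np.abs(q[:,1])<.045)&(q[:,2]>.08)&(q[:,2]<.2)&(q[:,0]>.03)&(q[:,0]<.12)
p=q[m]; print(m.sum(), p[p[:,2]>.155][:,[0,2]].min(0),p[p[:,2]>.155][:,[0,2]].max(0))
u=p[p[:,2]<.14]; 
if len(u)>20: a=np.polyfit(u[:,2],u[:,0],1); print('angle',np.pi/2+np.arctan(a[0]),len(u))
t=(np.abs(q[:,1])<.01)&(q[:,0]>-.12)&(q[:,0]<-.075)&(q[:,2]>.02); print('tab z',np.median(q[t,2]),np.percentile(q[t,2],[5,95]),t.sum())
```

```text
[ 0.54956192 -0.18140225  0.29625934] [-0.05032759 -0.88105833  0.59993162] 9.55
4093 [0.06537204 0.15500795] [0.08097816 0.17200428]
angle 1.798415990366061 1747
  return _methods._mean(a, axis=axis, dtype=dtype,
  ret = ret.dtype.type(ret / rcount)
Traceback (most recent call last):
IndexError: index -1 is out of bounds for axis 0 with size 0
```

View pics/wrist14.png

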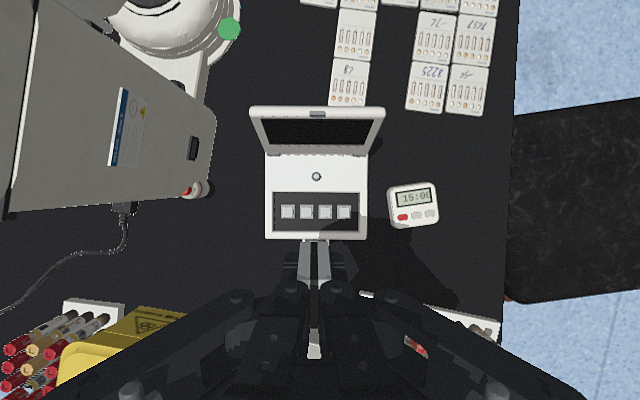

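View pics/scene14.png

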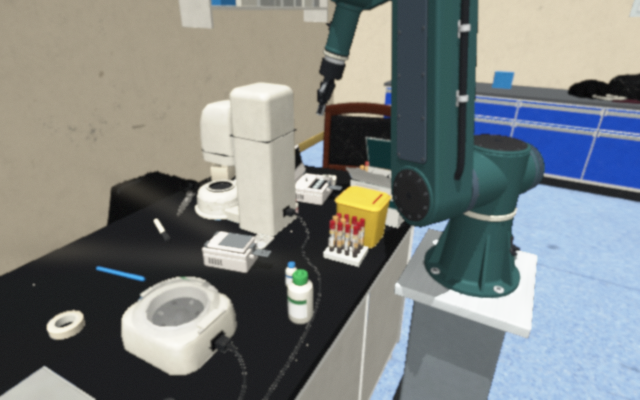

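Run:
```python
from cell import bot
from h import *
A=cloud(load('scene0'));im=snap(bot,'scene','scene15');B=cloud(im)
for u,v in [(336,186),(335,187),(337,186),(263,252),(232,240),(293,268),(299,285)]: print(u,v,A[v,u].round(3),B[v,u].round(3))
# timer, wrist1 vs wrist14
def tim(f):
    g=cloud(load(f)).reshape(-1,3); m=(g[:,0]>.53)&(g[:,0]<.65)&(g[:,1]<-.265)&(g[:,1]>-.37)&(g[:,2]>.012)&(g[:,2]<.03)
    return cv2.minAreaRect((g[m,:2]*1000).astype(np.float32))[0]
print(tim('wrist2'),tim('wrist14'))
bot.hand_in()
```

```text
336 186 [ 0.489 -0.201  0.048] [ 0.49  -0.202  0.047]
335 187 [ 0.489 -0.193  0.047] [ 0.489 -0.193  0.047]
337 186 [ 0.486 -0.202  0.048] [ 0.488 -0.206  0.046]
263 252 [0.467 0.262 0.049] [0.467 0.262 0.049]
232 240 [0.546 0.284 0.072] [0.548 0.282 0.07 ]
293 268 [0.36  0.289 0.054] [0.361 0.288 0.054]
299 285 [0.289 0.378 0.093] [0.288 0.381 0.096]
(581.4404907226562, -314.24761962890625) (581.4868774414062, -314.0177307128906)
the job is handed in; nothing more can be done
```

I pressed the wide reader's tab down with the shut fingertips. The lid sprang up by itself, and the last reading before I lifted off the tab was about 0.43 rad. I then pushed it back from its front edge and underside in an arc until it tipped onto its stop, withdrew the hand to TCP height 0.30 m, and handed in the job at about 9.6 s.

Last checks, all against the first pictures:
- **Wide reader:** the lid measures about 1.80 rad open, and its tab is back up (pad height 47 mm, 48 mm before).
- **Narrow reader:** its tab and lid heights are unchanged within about 2 mm.
- **Bystanders:** the timer moved less than 1 mm. Single points at the blue-capped dropper and the wash bottle agree within about 4 mm. The red-capped dropper and the test plate were not measured, only seen in the camera views.
- **Forces:** the highest reading was about 13 N in total, while pressing the tab. At the end it was about 1 N, which matches the sensor's noise.

**Disagreements and failures:** the top and wrist cameras differed by about 4 mm on where the tab lies sideways. I went by the wrist camera, and the fingers landed centred. One tab-height check from the wrist camera failed because the tab was out of its view, so I checked it with the scene camera instead.

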